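Rack the salvaged disk drive in the slot that fits it

ROBOT

A 6-joint arm with a two-finger parallel gripper is mounted at the origin on a cart in front of the work surface, level with it; the furniture and walls round the work are solid. World frame = base frame: x ahead of the robot, y to its left, z up, the work surface at z = 0. Lengths are in m, angles in rad, forces in N, time in s.
With the tool pointing down it reaches from about 0.35 to 0.975 m from the base axis. Payload 4.9 kg.
Tool frame: the origin (TCP) lies between the finger pads; the fingertips stand 14 mm ahead of it and the grasp point (between the pads) lies 5 mm behind it (manip.finger_overhang is the distance from the TCP to the fingertips, in m); z points along the fingers, y is the line along which they close (so a half turn about z gives the same grasp; the last joint's range is limited). The gripper opens to 85 mm and grips with 20 to 120 N. Pads are 22 mm wide; open, the fingers measure 114 mm over their backs; the gripper's body (76 mm by 85 mm) begins 54 mm behind the grasp point. The pads swing forward as they close: fully open they stand 13 mm farther back than shut.
Start: joints at [-1.227, 0.053, 1.613, -0, 1.476, -0.119], TCP at [0.279, -0.559, 0.245] pointing down, gripper open.
Joint ranges: [-3.01, 3.01], [-1.01, 2.22], [0.06, 2.58], [-1.02, 4.17], [0.09, 2.62], [-3.14, 3.14]. Speed limits (rad/s): [2.57, 2.57, 3.14, 3.14, 3.14, 3.14].

INTERFACE

Orientations are given as a unit quaternion [w, x, y, z].
In Python, from plant import manip, grab_frame gives the robot as it stands.
- The arm moves only by the tool servo_tool, never from a script. Its argument "deltas" is a list that holds one entry, the list of rows, each a list of 5 numbers: the opening in per cent of the stroke, from 0 (shut) to 100 (fully open), then the shift along the world's x, y, z in m, then the turn about the world's z in degrees. A call has exactly 8 rows; each row shifts and turns the commanded pose from where the row before left it; what a row does not reach is not made up. A row lasts 1/10 s, in which the tool goes at most 50 mm and 8.59 degrees, less where a joint would pass 70% of its speed; a pose out of reach is approached as far as the arm can. A call is refused whole if a number of a shift passes 0.05 or a number of a turn 8.59, either way. A call with a gripper value outside its range is refused whole. The fingers move at their own pace and stop on an object; the grip force is fixed at half the most. Time passes only in rows, so rows that do not move let the fingers close, or fill a call up. It gives the time, the measured TCP pose, the force, the opening and the grip force at its end, in the units of the state.
- manip.state(): the state, without advancing time (a new reading comes with each control period).
- grab_frame(name): name is "scene" or "top" or "wrist"; returns a dict with "pixels" (384x512x3 uint8, red, green, blue), "z_map" (384x512 float32, m along the optical axis (not along the pixel's ray), 0 where there is no reading), "fx", "fy", "cx", "cy" (pixels), "dist" ([k1, k2, p1, p2, k3] as OpenCV has them; the pictures are not rectified), "rvec" (rotation vector, rad) and "tvec" (3), from world to camera coordinates, as OpenCV has them; the wrist camera has in their place "T_tool_cam" (4x4, takes a point from camera to tool coordinates, whose origin is the TCP and whose axes are the flange's). Camera axes: x right, y down, z forward; pixel columns grow to the right and rows downward; lengths in m; the calibration is good to about 2 mm. A picture is of the moment at which its call begins: read the wrist's pose just before it.
- manip.job_done(): hands the job in; it is judged then, once.
The state is a dict: "time": time; "joint_pos": joint angles; "joint_vel": joint speeds; "joint_efforts": joint torques, N m; "tool_pos": TCP position; "tool_rot": TCP orientation; "contact_force": force on the tool from outside, world axes, zero at the start; "ft_torque": the same for the moment, N m; "gripper_width": opening from 0.0 (shut) to 1.0 (fully open); "grasp_force": force on a finger pad.
Only numpy, scipy, OpenCV 4.12 (cv2) and the standard library are available. Lean on these libraries where they do the work, as an engineer would, in place of code of your own. Each camera call takes 0.05 s, during which the arm holds its last target. There are 200 camera calls.

TASK

The disk drive standing on edge in the grey receiving stand goes into the black rack. Lift it out and slide it, still on its long edge, down into the one slot that matches its thickness (too narrow and it will not go in, too wide and it flops about), roughly centred along the slot. Lower it all the way to the bottom before you let go, do not drop it, and leave it standing there.

Things in the scene. Friction and masses are not known exactly. Their poses are not given: they have to be found in the camera images.
- drive_centre (a point): centre of the disk drive, a flat box 70x100x11 mm, one face silver, the other a green board, 0.1 kg. It stands on a long edge, 70 mm high, in the 17 mm slot of a fixed grey stand (80 mm long, 50 mm across, floor z = 0.006, top z = 0.024); its upper 52 mm are clear. Axes: x along its 70 mm side (upright at the start), y along its 100 mm side (level), z through its 11 mm thickness (level: grip across this)
- narrow_slot (a point): centre of the floor of the narrow slot, 6 mm wide (16 mm at its flared mouth), in one of the rack's three black blocks; x along the slot, y across it, z up. Fixed rack: the blocks stand side by side, in varying order, 60 mm apart centre to centre on a dark 140x196x6 mm plate; each is 110 mm long, 58 mm across
- medium_slot (a point): centre of the floor of the medium slot, 15 mm wide (25 mm at its flared mouth), in one of the rack's three black blocks; x along the slot, y across it, z up. Every slot is straight and upright, open at the top and both ends, floor at z = 0.010, block top at z = 0.038: 28 mm deep, the top 8 mm flared by 5 mm on each side
- wide_slot (a point): centre of the floor of the wide slot, 30 mm wide (40 mm at its flared mouth), in one of the rack's three black blocks; x along the slot, y across it, z up. Outwardly the three blocks are alike: only the slot width differs
There are look-alikes about, which are no part of the job. What is shaped like the part that bears drive_centre but pink or turquoise is not meant.

How it is judged:
On the way:
1. the drive, still held in the fingers, is lowered into the medium slot to within 12 mm of its floor (z of drive_centre in the frame of medium_slot between 0.02 and 0.047 m and y of drive_centre in the frame of medium_slot between -0.012 and 0.012 m and x of drive_centre in the frame of medium_slot between -0.03 and 0.03 m and contact force between drive and the fingers above 0.5 N), for 0.05 s.
At the end, for the whole second after the job is handed in: the drive stands on a long edge on the floor of the medium (15 mm) slot: its centre 35 mm (6 mm either way) above the slot floor, within 25 mm of the slot's centre along it and 12 mm across it, upright and level within 15 degrees (the slot itself lets it lean 11) (z of drive_centre in the frame of medium_slot between 0.029 and 0.041 m and y of drive_centre in the frame of medium_slot between -0.012 and 0.012 m and x of drive_centre in the frame of medium_slot between -0.025 and 0.025 m and angle between drive_centre's own y axis and vertical between 1.31 and 1.83 rad and angle between drive_centre's own z axis and vertical between 1.31 and 1.83 rad); the robot touches nothing.
It also fails if it takes over 34 s, if anything falls off the work surface, if the arm or the gripper's body presses on something with over 40 N, if the wrist force passes 120 N, or if a joint passes its speed limit or range.

## Working session

There is one attempt and no reset: what is moved stays moved. The work goes in short steps, Python scripts to look and compute and a tool call to move; the robot and the scene stay as the last step left them, time stands still between calls to the robot, and variables do not carry over. Pictures are saved under pics/ and viewed, at most 10 in all, crops included, and the job is handed in when it is done.

Besides the shell and the picture viewer there is one more tool, called after "Request:" by a JSON object that holds its "api" and its "payload", one argument or row to a line. servo_tool: Moves the arm, as the interface text tells. Its arguments: {"type":"object","properties":{"deltas":{"type":"array"}},"required":["deltas"]}

```bash
mkdir -p pics
cat > h.py <<'E'
import numpy as np, cv2
from plant import manip, grab_frame
def cam(f):
    K=np.array([[f['fx'],0,f['cx']],[0,f['fy'],f['cy']],[0,0,1.]]); return K,np.array(f['dist'],float)
def pose(f,st=None):
    # returns R,t: world = R@cam+t
    if 'rvec' in f:
        R=cv2.Rodrigues(np.array(f['rvec'],float))[0]; return R.T,-R.T@np.array(f['tvec'],float).ravel()
    from scipy.spatial.transform import Rotation as Ro
    q=st['tool_rot']; Rt=Ro.from_quat([q[1],q[2],q[3],q[0]]).as_matrix(); T=np.array(f['T_tool_cam'])
    return Rt@T[:3,:3], Rt@T[:3,3]+np.array(st['tool_pos'])
def rays(f,uv,st=None):
    K,d=cam(f); n=cv2.undistortPoints(np.array(uv,float).reshape(-1,1,2),K,d)[:,0]
    R,t=pose(f,st); return np.c_[n,np.ones(len(n))]@R.T, t
def onplane(f,uv,z,st=None):
    r,t=rays(f,uv,st); return t+r*((z-t[2])/r[:,2])[:,None]
def cloud(f,st=None):
    h,w=f['z_map'].shape; u,v=np.meshgrid(np.arange(w),np.arange(h))
    r,t=rays(f,np.c_[u.ravel(),v.ravel()],st)
    return (t+r*f['z_map'].reshape(-1,1)).reshape(h,w,3)
E
python3 - <<'E'
from h import *
ims=[]
for n in('top','scene'):
    f=grab_frame(n); np.save(f'pics/{n}.npy',f,allow_pickle=True); ims.append(f['pixels'])
    cv2.imwrite(f'pics/{n}.png',cv2.resize(f['pixels'][:,:,::-1],(800,600)))
print(manip.finger_overhang,manip.state())
E
```

```text
0.014 {'time': 0.1, 'joint_pos': array([-1.22700667e+00,  5.33235349e-02,  1.61421132e+00, -1.94623512e-05,
        1.47601556e+00, -1.18970969e-01]), 'joint_vel': array([ 3.91594970e-05, -1.26688382e-03, -3.84601709e-03, -6.68202932e-04,
       -1.51367751e-03, -5.04183303e-04]), 'joint_efforts': array([ 1.32837981e-04, -3.94904602e+01, -3.71362102e+01, -1.13729486e-04,
        3.92274684e-03,  3.73242881e-05]), 'tool_pos': array([ 0.27883276, -0.55872309,  0.24413304]), 'tool_rot': array([-9.71616971e-04,  9.73350108e-01,  2.29322064e-01, -1.19429302e-04]), 'contact_force': array([ 0.18418636, -0.52711877, -1.39110312]), 'ft_torque': array([ 0.02033547,  0.03160668, -0.02222181]), 'grasp_force': 0.0, 'gripper_width': 0.9986376213538264}
```

View pics/top.png

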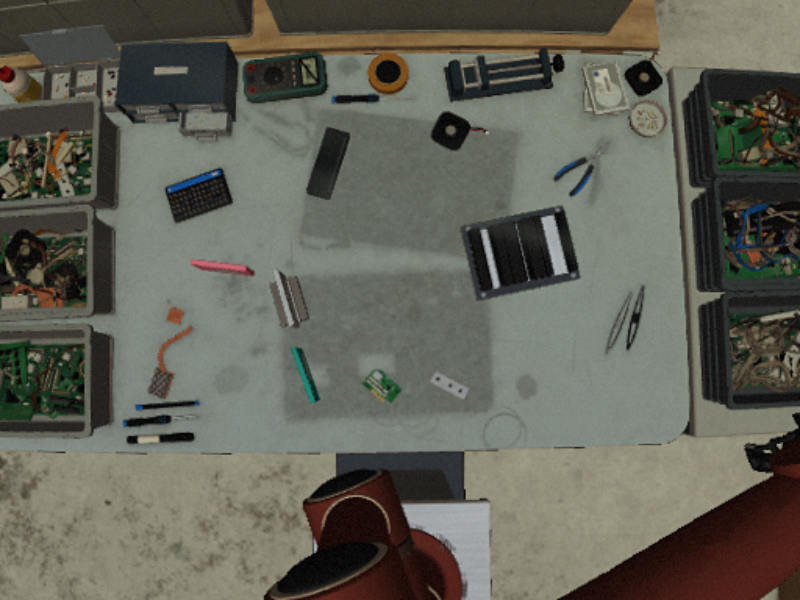

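View pics/scene.png

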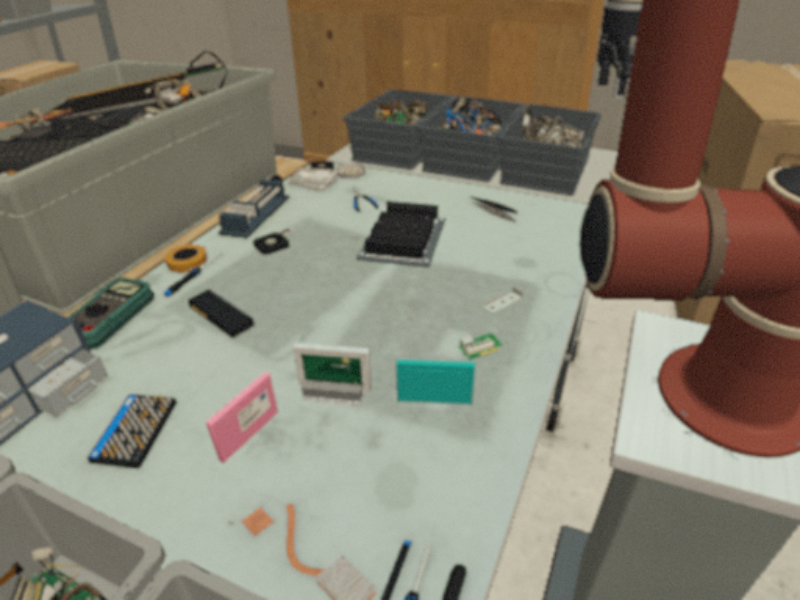

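Candidates in the 800x600 top view are pink (222,267), turquoise (305,375) and the silver/green board in the grey stand (288,299). The description picks the last one. The rack is at (520,252). Its floor strips show medium at about (489,260), a thin one at (520,250) and a wide one at (553,243). Next I measure and make a close crop.

Run:
```python
from h import *
f=np.load('pics/top.npy',allow_pickle=True).item(); P=cloud(f); print('cam',pose(f)[1])
s=512/800
def box(u0,v0,u1,v1): 
    return slice(int(v0*s),int(v1*s)),slice(int(u0*s),int(u1*s))
b=box(255,255,325,340); Q=P[b].reshape(-1,3); 
m=Q[:,2]>0.06; print('drive n',m.sum(),'zmax',np.percentile(Q[m,2],[50,95]))
r=cv2.minAreaRect((Q[m,:2]*1000).astype(np.float32)); print('drive top rect',r)
m=(Q[:,2]>0.015)&(Q[:,2]<.03);print('stand',cv2.minAreaRect((Q[m,:2]*1000).astype(np.float32)))
b=box(440,190,600,315); Q=P[b].reshape(-1,3); m=(Q[:,2]>.030)&(Q[:,2]<.05)
R=cv2.minAreaRect((Q[m,:2]*1000).astype(np.float32)); print('blocks',R,np.median(Q[m,2]))
m2=(Q[:,2]>.003)&(Q[:,2]<.05)
gray=f['pixels'][b].mean(2)
# bright floor strips inside rack
pts=[]
g=cv2.threshold(f['pixels'].max(2)[b],110,255,0)[1]
im=f['pixels'][:,:,::-1]
a=cv2.resize(im[box(250,250,340,340)],(400,400),interpolation=2); c=cv2.resize(im[box(445,185,595,315)],(400,400*83//96),interpolation=2)
o=np.zeros((400,800,3),np.uint8);o[:,:400]=a;o[:c.shape[0],400:]=c;cv2.imwrite('pics/crop.png',o)
```

```text
cam [0.39405032 0.00182012 1.19435836]
drive n 178 zmax [0.07497282 0.24794227]
drive top rect ((456.34478759765625, 123.67276000976562), (266.7519226074219, 61.3028678894043), 49.98008346557617)
stand ((512.6766967773438, 192.87576293945312), (95.40381622314453, 50.88886260986328), 16.579782485961914)
blocks ((598.0094604492188, -228.29214477539062), (112.3297119140625, 179.8079071044922), 11.98591423034668) 0.03779068832559673
```

View pics/crop.png

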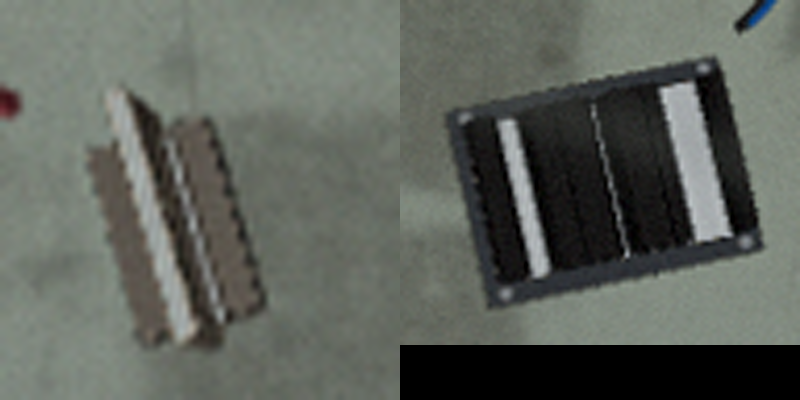

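The crop confirms it: the silver-topped drive stands in the grey stand (left half), and the medium slot is the left block (strip at about 522,195). Next I refine the drive line and the medium floor centre.

Run:
```python
from h import *
f=np.load('pics/top.npy',allow_pickle=True).item(); P=cloud(f); s=512/800
v0,v1,u0,u1=[int(x*s) for x in(255,340,255,325)]
Q=P[v0:v1,u0:u1]; px=f['pixels'][v0:v1,u0:u1].astype(int)
m=((Q[...,2]>.066)&(Q[...,2]<.085)&(px.min(2)>120)).astype(np.uint8)
n,l,st,_=cv2.connectedComponentsWithStats(m); k=1+st[1:,4].argmax(); vv,uu=np.nonzero(l==k)
W=onplane(f,np.c_[uu+u0,vv+v0],.076)
c,sz,a=cv2.minAreaRect((W[:,:2]*1000).astype(np.float32)); print('drive',len(W),c,sz,a)
print('fit',np.degrees(np.arctan2(*(lambda L:(L[1],L[0]))(cv2.fitLine(W[:,:2].astype(np.float32),2,0,.01,.01).ravel()))))
v0,v1,u0,u1=[int(x*s) for x in(215,310,475,515)]
px=f['pixels'][v0:v1,u0:u1]; m=(px.min(2)>120).astype(np.uint8)
n,l,st,_=cv2.connectedComponentsWithStats(m); print(st)
vv,uu=np.nonzero(l==1+st[1:,4].argmax())
W=onplane(f,np.c_[uu+u0,vv+v0],.010); print('slot',cv2.minAreaRect((W[:,:2]*1000).astype(np.float32)))
```

```text
drive 109 (515.198486328125, 193.47750854492188) (98.1185073852539, 7.974233627319336) 16.575536727905273
fit 16.432045
[[   0    0   25   61 1268]
 [   4   10   12   38  148]
 [   5   51    1    1    1]
 [  11   51   14   10  108]]
slot ((586.4037475585938, -171.1201171875), (108.90483093261719, 11.00838851928711), 10.95020580291748)
```

Request:
{"api": "servo_tool", "payload": {
  "deltas": [
    [[100,0.02,0.045,0,-1.4],[100,0.02,0.045,0,-1.4],[100,0.02,0.045,0,-1.4],[100,0.02,0.045,0,-1.4],[100,0.02,0.045,0,-1.4],[100,0.02,0.045,0,-1.4],[100,0.02,0.045,0,-1.4],[100,0.02,0.045,0,-1.4]]
  ]
}}

```text
time: 0.9
tool_pos: [0.4392, -0.1972, 0.2449]
tool_rot: [-0.0, 0.991, 0.133, -0.0]
contact_force: [0.6, 0.4, 0.1]
gripper_width: 0.997
grasp_force: 0.0
```

Request:
{"api": "servo_tool", "payload": {
  "deltas": [
    [[100,0.01,0.049,0,0.2],[100,0.01,0.049,0,0.2],[100,0.01,0.049,0,0.2],[100,0.01,0.049,0,0.2],[100,0.01,0.049,0,0.2],[100,0.01,0.049,0,0.2],[100,0.01,0.049,0,0],[100,0.005,0.045,0,0]]
  ]
}}

```text
time: 1.7
tool_pos: [0.5139, 0.191, 0.2449]
tool_rot: [0.0, 0.99, 0.144, -0.0]
contact_force: [0.4, 0.4, 0.4]
gripper_width: 1.0
grasp_force: 0.0
```

```bash
cat > w.py <<'E'
from h import *
import sys
st=manip.state(); f=grab_frame('wrist'); P=cloud(f,st); cv2.imwrite(f'pics/{sys.argv[1]}.png',f['pixels'][:,:,::-1]); np.save('pics/w.npy',dict(f=f,st=st),allow_pickle=True)
print(st['time'],st['tool_pos'],np.degrees(2*np.arctan2(st['tool_rot'][2],st['tool_rot'][1])))
lo,hi=float(sys.argv[2]),float(sys.argv[3]); px=f['pixels']
m=((P[...,2]>lo)&(P[...,2]<hi)&(f['z_map']>0)).astype(np.uint8)
n,l,s,c=cv2.connectedComponentsWithStats(m)
for k in range(1,n):
    if s[k,4]<150: continue
    vv,uu=np.nonzero(l==k); W=P[vv,uu]; print(s[k],cv2.minAreaRect((W[:,:2]*1000).astype(np.float32)),np.median(W[:,2]))
E
python3 w.py w1 .066 .085
```

```text
1.7 [0.5138823  0.19103343 0.24485687] 16.55860122724264
[ 105   57  101   53 1111] ((574.6138916015625, 311.3769836425781), (99.72356414794922, 10.477991104125977), 81.70825958251953) 0.0699416620247158
[248 126  12  95 953] ((515.0964965820312, 196.7217559814453), (98.59767150878906, 10.999602317810059), 15.942893028259277) 0.07586404897835558
[242 247  13  72 589] ((383.4746398925781, 164.73773193359375), (98.92086791992188, 9.890031814575195), 19.39886474609375) 0.0701915895596088
```

View pics/w1.png

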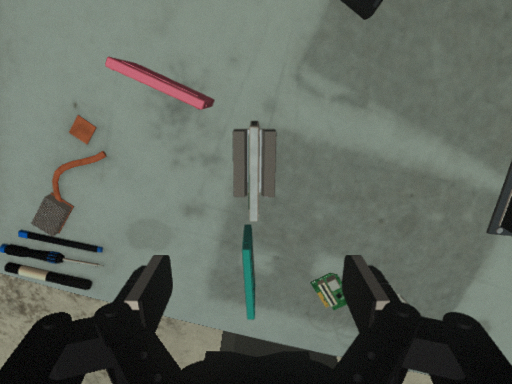

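The wrist view shows the drive at (254,172), centred in its stand and clear of the turquoise one. I descend and grip high.

Request:
{"api": "servo_tool", "payload": {
  "deltas": [
    [[100,0.001,0.004,-0.04,-0.3],[100,0,0,-0.04,0],[60,0,0,-0.04,0],[60,0,0,-0.03,0],[60,0,0,-0.02,0],[60,0,0,-0.012,0],[60,0,0,-0.006,0],[60,0,0,0,0]]
  ]
}}

```text
time: 2.55
tool_pos: [0.5149, 0.1926, 0.057]
tool_rot: [0.0, 0.99, 0.141, -0.0]
contact_force: [0.2, -0.4, 0.4]
gripper_width: 0.6
grasp_force: 0.0
```

Request:
{"api": "servo_tool", "payload": {
  "deltas": [
    [[0,0,0,0,0],[0,0,0,0,0],[0,0,0,0,0],[0,0,0,0,0],[0,0,0,0,0],[0,0,0,0,0],[0,0,0,0,0],[0,0,0,0,0]]
  ]
}}

```text
time: 3.35
tool_pos: [0.5159, 0.1929, 0.0585]
tool_rot: [-0.0, 0.99, 0.141, 0.001]
contact_force: [-0.2, 1.0, 6.0]
gripper_width: 0.111
grasp_force: 61.1
```

Request:
{"api": "servo_tool", "payload": {
  "deltas": [
    [[0,0,0,0.01,0],[0,0,0,0.02,0],[0,0,0,0.02,0],[0,0,0,0.025,0],[0,0,0,0.025,0],[0,0,0,0.02,0],[0,0,0,0,0],[0,0,0,0,0]]
  ]
}}

```text
time: 4.15
tool_pos: [0.5147, 0.1926, 0.1769]
tool_rot: [0.0, 0.99, 0.141, -0.0]
contact_force: [0.6, 0.6, -1.3]
gripper_width: 0.115
grasp_force: 60.4
```

```bash
python3 w.py w2 .12 .22; python3 -c "
from plant import manip;s=manip.state();print(s['contact_force'],s['grasp_force'],s['gripper_width'])"
```

```text
4.15 [0.51473618 0.19259114 0.17693498] 16.212545568716955
[  139   151   236   212 13012] ((515.8338012695312, 194.76593017578125), (74.64323425292969, 73.5633544921875), 60.397735595703125) 0.1985913633876533
[ 0.15841628 -0.84857222 -1.04523217] 60.40686249732971 0.1164716034453492
```

View pics/w2.png

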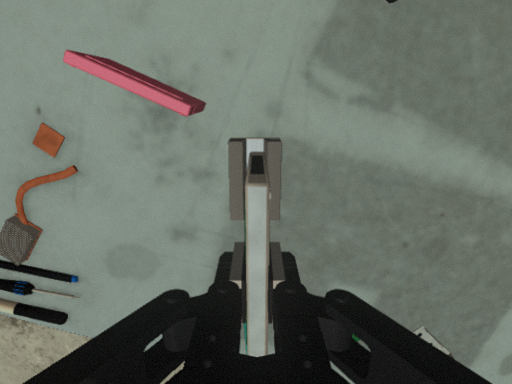

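Held straight, with the drive at (257,260) in line with the tool axis. I carry it to just short of the rack and look there.

Request:
{"api": "servo_tool", "payload": {
  "deltas": [
    [[0,-0.003,-0.04,0,-0.6],[0,-0.003,-0.048,0,-0.6],[0,-0.003,-0.048,0,-0.6],[0,-0.003,-0.048,0,-0.6],[0,-0.003,-0.048,0,-0.6],[0,0,-0.048,0,-0.6],[0,0,-0.048,0,-0.6],[0,0,-0.036,0,-0.5]]
  ]
}}

```text
time: 5.0
tool_pos: [0.4985, -0.1734, 0.1751]
tool_rot: [-0.001, 0.995, 0.099, -0.001]
contact_force: [0.3, 0.2, -0.7]
gripper_width: 0.119
grasp_force: 60.3
```

Request:
{"api": "servo_tool", "payload": {
  "deltas": [
    [[0,0,0,0,0],[0,0,0,0,0],[0,0,0,0,0],[0,0,0,0,0],[0,0,0,0,0],[0,0,0,0,0],[0,0,0,0,0],[0,0,0,0,0]]
  ]
}}

```text
time: 5.8
tool_pos: [0.5001, -0.1711, 0.1774]
tool_rot: [0.0, 0.995, 0.101, 0.0]
contact_force: [-0.3, 0.1, -0.4]
gripper_width: 0.119
grasp_force: 60.3
```

```bash
python3 w.py w3 .03 .045
```

```text
5.8 [ 0.50008745 -0.17108669  0.1774267 ] 11.539012184258414
[ 239   18   27  136 3338] ((583.2606811523438, -148.5601348876953), (108.65545654296875, 21.692602157592773), 11.112556457519531) 0.038283200672033224
[ 280   19   64  137 7576] ((592.4451293945312, -198.4797821044922), (110.87557983398438, 49.90701675415039), 10.99190616607666) 0.038315358401819016
[ 340   20   62  136 6358] ((602.5657958984375, -249.0004425048828), (110.51517486572266, 42.79057312011719), 10.865829467773438) 0.03820937623412565
[ 416   24   42  133 2647] ((613.6814575195312, -306.0674133300781), (109.75978088378906, 15.702674865722656), 11.098814964294434) 0.03755259424832946
```

View pics/w3.png

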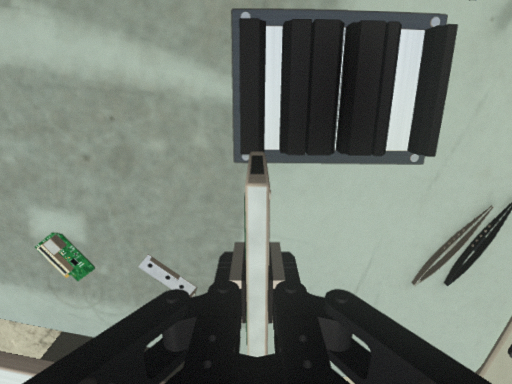

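The picture shows the medium slot at about (273,88) and the held drive at (257,270). I measure the drive with the same camera for the relative offset.

Run:
```python
from h import *
d=np.load('pics/w.npy',allow_pickle=True).item(); f,st=d['f'],d['st']; P=cloud(f,st); px=f['pixels'].astype(int)
t=st['tool_pos']
def fit(m,nm):
    n,l,s,c=cv2.connectedComponentsWithStats(m.astype(np.uint8)); k=1+s[1:,4].argmax(); W=P[l==k]
    print(nm,s[k],cv2.minAreaRect((W[:,:2]*1000).astype(np.float32)),np.median(W[:,2]))
    return W
roi=np.zeros(px.shape[:2],bool); roi[170:360,225:290]=1
W=fit(roi&(P[...,2]>.185)&(P[...,2]<.205)&(px.min(2)>130),'drive')
a=np.radians(11); n=np.array([-np.sin(a),np.cos(a)]); e=np.array([np.cos(a),np.sin(a)])
print('drive across',np.percentile(W[:,:2]@n,[2,50,98]),'tcp',t[:2]@n,'along',np.percentile(W[:,:2]@e,[1,99]),'tcp',t[:2]@e)
roi[:]=0; roi[10:170,235:300]=1
W=fit(roi&(px.min(2)>150)&(P[...,2]<.02)&(P[...,2]>.005),'floor'); print(np.percentile(W[:,:2]@n,[2,50,98]))
```

```text
drive [ 245  183   23  174 3412] ((505.7494812011719, -168.2502899169922), (87.48583221435547, 8.980216026306152), 11.407492637634277) 0.19496034647797206
drive across [-0.26578427 -0.261577   -0.2573382 ] tcp -0.26336453310217295 along [0.42275374 0.50715135] tcp 0.45825455700985945
floor [ 265   26   17  124 1884] ((585.821533203125, -167.08865356445312), (110.51091003417969, 14.465726852416992), 10.931809425354004) 0.010527522151513036
[-0.28267076 -0.27591822 -0.26911901]
```

Request:
{"api": "servo_tool", "payload": {
  "deltas": [
    [[0,0.025,0.0004,0,-0.5],[0,0.03,0.0006,0,0],[0,0.0218,0.0006,-0.01,0],[0,0.01,0,-0.02,0],[0,0,0,-0.025,0],[0,0,0,-0.015,0],[0,0,0,-0.005,0],[0,0,0,0,0]]
  ]
}}

```text
time: 6.65
tool_pos: [0.5862, -0.1696, 0.1016]
tool_rot: [-0.0, 0.995, 0.096, -0.001]
contact_force: [0.3, -0.7, -1.2]
gripper_width: 0.113
grasp_force: 60.4
```

Request:
{"api": "servo_tool", "payload": {
  "deltas": [
    [[0,0,0,0,0],[0,0,0,0,0],[0,0,0,0,0],[0,0,0,0,0],[0,0,0,0,0],[0,0,0,0,0],[0,0,0,0,0],[0,0,0,0,0]]
  ]
}}

```text
time: 7.45
tool_pos: [0.5868, -0.1697, 0.1022]
tool_rot: [-0.0, 0.995, 0.096, -0.0]
contact_force: [0.5, 0.3, -1.5]
gripper_width: 0.112
grasp_force: 60.4
```

```bash
python3 w.py w4 .033 .045
```

```text
7.45 [ 0.58676964 -0.16970192  0.10223519] 11.014158471591875
[ 209  139   34  130 3295] ((590.449951171875, -146.68118286132812), (94.00907897949219, 20.788005828857422), 11.276355743408203) 0.03829321773572375
[ 267  138   33  118 3050] ((602.6732177734375, -182.6787109375), (84.06693267822266, 20.434534072875977), 11.362380027770996) 0.03838621634437185
[ 296  138   44  148 4996] ((594.8643798828125, -209.17318725585938), (109.7225570678711, 25.243209838867188), 11.355356216430664) 0.03841693164970365
[ 338  138   73  148 7806] ((602.590087890625, -248.79376220703125), (110.24893188476562, 40.29169464111328), 11.289133071899414) 0.0383816261905974
[ 429  139   53  145 3040] ((613.8801879882812, -306.2045593261719), (110.20869445800781, 14.606904983520508), 11.129393577575684) 0.03799992474390591
```

View pics/w4.png

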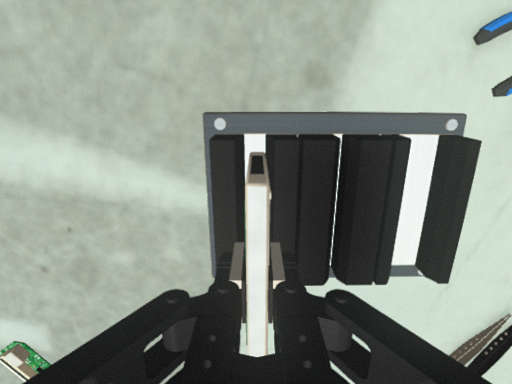

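The drive's far end (257,165) lines up with the medium floor strip (255,143), so it is centred. I lower it.

Request:
{"api": "servo_tool", "payload": {
  "deltas": [
    [[0,0,0,-0.006,0],[0,0,0,-0.006,0],[0,0,0,-0.006,0],[0,0,0,-0.006,0],[0,0,0,-0.005,0],[0,0,0,-0.004,0],[0,0,0,-0.003,0],[0,0,0,0,0]]
  ]
}}

```text
time: 8.3
tool_pos: [0.5865, -0.1696, 0.0657]
tool_rot: [-0.0, 0.995, 0.096, -0.0]
contact_force: [-0.8, -0.1, -1.2]
gripper_width: 0.115
grasp_force: 60.4
```

Request:
{"api": "servo_tool", "payload": {
  "deltas": [
    [[0,0,0,-0.001,0],[0,0,0,-0.001,0],[0,0,0,-0.001,0],[0,0,0,0,0],[0,0,0,0,0],[0,0,0,0,0],[0,0,0,0,0],[0,0,0,0,0]]
  ]
}}

```text
time: 9.1
tool_pos: [0.5869, -0.1697, 0.0633]
tool_rot: [0.0, 0.995, 0.096, 0.0]
contact_force: [-0.6, -0.2, -1.9]
gripper_width: 0.116
grasp_force: 60.4
```

No contact yet. I go down slowly until the force rises.

Request:
{"api": "servo_tool", "payload": {
  "deltas": [
    [[0,0,0,-0.0005,0],[0,0,0,-0.0005,0],[0,0,0,0,0],[0,0,0,0,0],[0,0,0,0,0],[0,0,0,0,0],[0,0,0,0,0],[0,0,0,0,0]]
  ]
}}

```text
time: 9.9
tool_pos: [0.5869, -0.1698, 0.0626]
tool_rot: [0.0, 0.995, 0.096, -0.0]
contact_force: [-2.1, -0.2, 3.4]
gripper_width: 0.114
grasp_force: 61.1
```

Request:
{"api": "servo_tool", "payload": {
  "deltas": [
    [[0,0,0,-0.0005,0],[0,0,0,-0.0005,0],[0,0,0,0,0],[0,0,0,0,0],[0,0,0,0,0],[0,0,0,0,0],[0,0,0,0,0],[0,0,0,0,0]]
  ]
}}

```text
time: 10.7
tool_pos: [0.5869, -0.1699, 0.0626]
tool_rot: [0.0, 0.995, 0.096, -0.0]
contact_force: [-4.3, 0.7, 9.3]
gripper_width: 0.115
grasp_force: 62.0
```

On the floor (9 N). I open gently and check before retreating.

Request:
{"api": "servo_tool", "payload": {
  "deltas": [
    [[14,0,0,0,0],[18,0,0,0,0],[22,0,0,0,0],[30,0,0,0,0],[40,0,0,0,0],[50,0,0,0,0],[50,0,0,0,0],[50,0,0,0,0]]
  ]
}}

```text
time: 11.5
tool_pos: [0.5868, -0.1697, 0.0613]
tool_rot: [0.0, 0.995, 0.096, -0.0]
contact_force: [-0.9, -0.2, -1.3]
gripper_width: 0.5
grasp_force: 0.0
```

Request:
{"api": "servo_tool", "payload": {
  "deltas": [
    [[50,0,0,0.005,0],[50,0,0,0.015,0],[50,0,0,0.025,0],[50,0,0,0.03,0],[50,0,0,0.03,0],[50,-0.03,0,0.02,0],[50,-0.03,0,0,0],[50,-0.02,0,0,0]]
  ]
}}

```text
time: 12.3
tool_pos: [0.5063, -0.17, 0.1891]
tool_rot: [0.001, 0.995, 0.096, 0.002]
contact_force: [-0.2, -0.3, -0.8]
gripper_width: 0.503
grasp_force: 0.0
```

```bash
python3 w.py w5 .06 .1; python3 w.py w6 .033 .045 | tail -5
```

```text
12.3 [ 0.50632349 -0.16996384  0.1890649 ] 11.019056550771104
[ 268   27   18  137 2012] ((586.398681640625, -168.43499755859375), (99.56392669677734, 11.265501976013184), 10.877479553222656) 0.07985014187404589
[ 239   27   25  130 2900] ((582.728759765625, -148.3485107421875), (109.1495361328125, 20.92450523376465), 11.283963203430176) 0.03836598776016795
[ 283   26   25  131 2713] ((590.5101318359375, -186.207763671875), (110.41542053222656, 18.73354148864746), 10.836654663085938) 0.03847718166084746
[ 305   27   34  130 3520] ((594.8861083984375, -209.31732177734375), (109.44148254394531, 25.55318832397461), 11.323589324951172) 0.03845564459311543
[ 339   27   56  130 5425] ((602.4100952148438, -248.4502716064453), (110.0787124633789, 41.10007858276367), 10.86540699005127) 0.03833370982477591
[ 413   30   36  127 2038] ((613.7252197265625, -306.1605224609375), (109.28092956542969, 14.728055953979492), 11.369746208190918) 0.03799420587314015
```

View pics/w5.png

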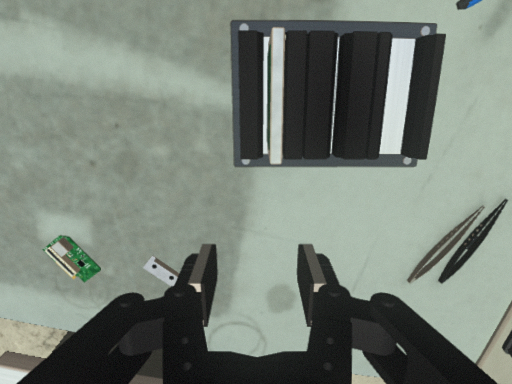

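The drive stands in the medium slot at (277,95), with its top at z = 0.080 and centred; the gripper is clear.

```bash
python3 -c "
from plant import manip;print(manip.job_done())"
```

```text
the job is handed in; nothing more can be done
None
```

The drive is standing on its long edge on the floor of the medium (15 mm) slot, roughly centred, with the gripper clear, and I handed the job in at about 12.4 s; the hand-in returned no verdict.

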